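# Dispense one orange paint cake and slide it onto its swatch card

## Robot

A 6-joint arm with a two-finger parallel gripper is mounted at the origin on the work surface. World frame = base frame: x ahead of the robot, y to its left, z up, the work surface at z = 0. Lengths are in mm, angles in rad, forces in N, time in s.
With the tool pointing down it reaches from about 400 to 925 mm from the base axis. Payload 12.5 kg.
Tool frame: the origin (TCP) lies midway between the tips of the shut fingers; the grasp point (between the pads) lies 19 mm behind it (env.tcp_to_grasp is the distance from the TCP to the grasp point, in mm); z points along the fingers, y is the line along which they close (so a half turn about z gives the same grasp; the last joint's range is limited). The gripper opens to 95 mm and grips with 3 to 60 N. Pads are 20 mm wide; open, the fingers measure 119 mm over their backs; the gripper's body (75 mm by 180 mm) begins 59 mm behind the grasp point.
Start: joints at [1.142, 0.491, 1.559, -0, 1.092, -0.106], TCP at [198.248, 592.743, 214.661] pointing down, gripper open.
Joint ranges: [-3.1, 3.1], [-0.84, 2.19], [0.05, 2.79], [-1.13, 4.28], [0.06, 2.93], [-2.69, 2.69]. Speed limits (rad/s): [2.22, 2.22, 2.79, 3.14, 3.14, 3.14].

## Interface

Orientations are given as [roll, pitch, yaw] about the fixed x, y, z axes, in that order (R = Rz(yaw) Ry(pitch) Rx(roll)).
In Python, from cell import env gives the robot as it stands. The module is installed in compiled form; this text tells all that it offers.
- The arm moves only by the tool step_arm, never from a script. Its argument "plan" is a list that holds one entry, the list of rows, each a list of 5 numbers: the shift along the tool's x, y, z in mm, then the turn about the tool's z in degrees, then the opening, from -1 (shut) to 1 (fully open). A call has 1 to 8 rows; each row is the pose to reach, as a shift and turn from the pose commanded when the call began, along the tool's axes at that moment; what a row does not reach only later rows make up. A row lasts 1/12 s, in which the tool goes at most 41.7 mm and 7.16 degrees, less where a joint would pass 70% of its speed; a pose out of reach is approached as far as the arm can. A call with a gripper value outside its range is refused whole. The fingers move at their own pace and stop on an object; the grip force is fixed at half the most. Time passes only in rows, so rows that repeat a pose let the fingers close. It gives the time, the measured TCP pose, the force, the opening and the grip force at its end, in the units of the state.
- env.state(): the state, without advancing time (a new reading comes with each control period).
- env.read_camera(name): name is "scene" or "top"; returns the picture (384x512x3 uint8, blue, green, red); there is no depth.
- env.get_calibration(name): a dict with "K" (3x3 intrinsics, pixels), "extrinsics" (4x4, takes a point from world to camera coordinates). Camera axes: x right, y up, looking along -z (the intrinsics and any distortion apply to the point x, -y, -z); pixel columns grow to the right and rows downward; lengths in mm; the calibration is good to about 2 mm. A picture is of the moment at which its call begins. get_calibration takes no time and is no camera call.
- env.job_done(): hands the job in; it is judged then, once.
The state is a dict: "t": time; "joints": joint angles; "qvel": joint speeds; "tau": joint torques, N m; "eef_pos": TCP position; "tcp_rot": TCP orientation; "ft_force": force on the tool from outside, world axes, zero at the start; "moment": the same for the moment, N m; "opening": opening from 0.0 (shut) to 1.0 (fully open); "grip_force": force on a finger pad.
Only numpy, scipy, OpenCV 4.12 (cv2) and the standard library are available. Lean on these libraries where they do the work, as an engineer would, in place of code of your own. Each camera call takes 0.05 s, during which the arm holds its last target. There are 200 camera calls.

## Task

Set out the orange next to the blue and the violet: press the black plunger of the paint-cake dispenser all the way down once and let it come back up, so that a single orange cake comes out. Then push that cake aside with the fingertips until all of it lies on the orange swatch card. Slide it along the mat without picking it up, and leave the other cakes and everything else on the table where they are.

Things in the scene. Friction and masses are not known exactly. Their poses are not given: they have to be found in the camera images.
- dispenser: paint-cake dispenser fixed on the mat: clear square magazine with four orange cakes stacked under a clear cover (55 mm high), behind it a black plunger. Origin on the mat under the magazine's axis, z up; the outlet slot faces the body's -x, the plunger stands 62 mm along +x. Spans x -19 (outlet face) to +82 mm, y +-24 mm; floor plate 2 mm; only the plunger is higher than 55 mm.
- plunger (a joint): how far the plunger is pressed: 0 = fully up (rest), 0.016 m = fully down on its stop. 3 N to start, 8 N at the bottom; a spring brings it back up. A full press drives a shuttle 40 mm forward, which pushes out the lowest cake; on release the shuttle returns and the stack drops, so a second press would push out a second cake.
- plunger_top (a point): centre of the top of the plunger's round black cap (28 mm diameter, its flat top 22 mm); the point moves down with it; at rest 63 mm above the mat, fully pressed 47 mm above the mat.
- outlet (a point): the point on the mat in front of the outlet where the centre of the ejected cake comes to lie, to within some millimetres (farther out after a fast press); 38.5 mm along the dispenser's -x from its origin.
- cake_1: the lowest orange paint cake in the magazine, which the press ejects: a hard disc 30 mm in diameter, 11 mm thick, 10 to 20 g; origin at the centre of its underside. Inside, its underside is 2 mm above the mat; once out, it lies flat on the mat with its edge about 5 mm in front of the dispenser's floor plate, and slides when pushed at its side.
- cake_2: second (from below) orange paint cake in the dispenser's magazine, same size as cake_1; origin at the centre of its underside. It must stay inside; when the plunger comes back up after a press it drops 11 mm with the stack.
- cake_3: third orange paint cake in the dispenser's magazine, same size as cake_1; origin at the centre of its underside. It must stay inside; when the plunger comes back up after a press it drops 11 mm with the stack.
- cake_4: fourth, topmost orange paint cake in the dispenser's magazine, same size as cake_1; origin at the centre of its underside. It must stay inside; when the plunger comes back up after a press it drops 11 mm with the stack.
- card_orange: the destination: swatch card, 70 x 70 mm white paper taped flat on the mat with a 54 mm square painted orange patch; origin at its centre on the mat, x and y along its edges, z up. Under 1 mm thick: cakes slide over it as over the mat. It lies empty at the start, to the left or to the right of the dispenser's outlet.
- card_blue: swatch card, 70 x 70 mm white paper taped flat on the mat with a 54 mm square painted blue patch; origin at its centre on the mat, x and y along its edges, z up. Under 1 mm thick: cakes slide over it as over the mat. It carries the blue cake and lies on the other side of the outlet from the orange card.
- card_violet: swatch card, 70 x 70 mm white paper taped flat on the mat with a 54 mm square painted violet patch; origin at its centre on the mat, x and y along its edges, z up. Under 1 mm thick: cakes slide over it as over the mat. It carries the violet cake and lies between the robot and the outlet.
- cake_blue: blue paint cake, 30 mm diameter, 11 mm thick, already in place on the blue card; origin at the centre of its underside. Leave it alone.
- cake_violet: violet paint cake, 30 mm diameter, 11 mm thick, already in place on the violet card; origin at the centre of its underside. Leave it alone.
- ink_teal: dropper ink bottle, teal glass with a paper label, black collar and rubber bulb, standing; 28 mm diameter, 77 mm tall; origin at the centre of its underside. Not part of the job.
- ink_red: dropper ink bottle, dark red glass with a paper label, black collar and rubber bulb, standing; 28 mm diameter, 77 mm tall; origin at the centre of its underside. Not part of the job.
- glue_stick: green glue stick with yellow cap and base, standing; 27 mm diameter, 96 mm tall; origin at the centre of its underside. Not part of the job.
- paint_bottle: purple plastic paint bottle with a black cap, standing; 58 mm diameter, 165 mm tall; origin at the centre of its underside. Not part of the job.
- eraser: white eraser, 45 x 22 x 12 mm, lying flat; origin at the centre of its underside. Not part of the job.
- sharpener: aluminium pencil sharpener, 26 x 18 x 13 mm, lying flat; origin at the centre of its underside. Not part of the job.
- mat: green cutting mat, 600 x 900 mm with a 50 mm grid, lying on the table; everything above stands on it. Origin under its centre on the table; its top is 3 mm above the table (z = 0.003).

How it is judged (in metres and radians):
On the way, in this order (a step that is already met when the one before it is completed fails the run):
1. the plunger is pressed fully down and the lowest cake is pushed out of the outlet (value of joint plunger above 0.0145 m and x of cake_1 in the frame of dispenser below -0.03 m), for 0.1 s.
2. the plunger has come back up, and the single cake lies flat on the mat outside the dispenser (value of joint plunger below 0.002 m and x of cake_1 in the frame of dispenser below -0.03 m and height (world z) of cake_1 below 0.006 m), for 0.2 s.
At the end, for the whole second after the job is handed in: The ejected cake lies flat and still with its centre within 21 mm of the orange card's centre along either card edge; plunger fully up; the other three orange cakes in the magazine; blue and violet cakes moved under 15 mm, other things under 20 mm (x of cake_1 in the frame of card_orange between -0.021 and 0.021 m and y of cake_1 in the frame of card_orange between -0.021 and 0.021 m and height (world z) of cake_1 below 0.006 m and angle between cake_1's own z axis and vertical below 0.1 rad and linear speed of cake_1 below 0.01 m/s and horizontal distance between each of cake_2, cake_3, cake_4 and dispenser below 0.006 m and value of joint plunger below 0.002 m and distance of each of cake_blue, cake_violet from where it was at the start of the episode below 0.015 m and distance of each of ink_teal, ink_red, glue_stick, paint_bottle, eraser, sharpener from where it was at the start of the episode below 0.02 m); the robot touches nothing.
It fails at once if the cake is picked up (its underside more than 17 mm above the mat) (height (world z) of cake_1 above 0.02 m).
It fails at once if a second cake is pushed out of the dispenser (x of cake_2 in the frame of dispenser below -0.01 m).
It fails at once if a cake already in place on its card is shifted by more than 15 mm (distance of any of cake_blue, cake_violet from where it was at the start of the episode above 0.015 m).
It fails at once if another thing on the table is shifted, lifted or knocked over (moved more than 20 mm or tilted) (distance of any of ink_teal, ink_red, glue_stick, paint_bottle, eraser, sharpener from where it was at the start of the episode above 0.02 m or angle between any of ink_teal, ink_red, glue_stick, paint_bottle's own z axis and vertical above 0.4 rad).
It also fails if it takes over 51 s, if anything falls off the work surface, if the arm or the gripper's body presses on something with over 40 N, if the wrist force passes 120 N, or if a joint passes its speed limit or range.

## Working session

There is one attempt and no reset: what is moved stays moved. The work goes in short steps, Python scripts to look and compute and a tool call to move; the robot and the scene stay as the last step left them, time stands still between calls to the robot, and variables do not carry over. Pictures are saved under pics/ and viewed, at most 10 in all, crops included, and the job is handed in when it is done.

Besides the shell and the picture viewer there is one more tool, called after "Emit:" as a command line: name --argument value ..., lists and objects as JSON in quotes. step_arm: Moves the arm, as the interface text tells. Its arguments: {"type":"object","properties":{"plan":{"type":"array"}},"required":["plan"]}

```bash
mkdir -p pics
python3 - <<'E'
from cell import env
import cv2,numpy as np
for n in("scene","top"):
    im=env.read_camera(n);cv2.imwrite(f"pics/{n}0.png",im)
    c=env.get_calibration(n);print(n,np.round(c["K"],1).tolist(),np.round(c["extrinsics"],3).tolist(),[k for k in c])
print(env.state())
E
```

```text
scene [[494.9, 0.0, 257.4], [0.0, 494.9, 189.8], [0.0, 0.0, 1.0]] [[0.66, 0.751, -0.007, -342.122], [-0.573, 0.51, 0.642, 278.138], [0.486, -0.42, 0.767, -1552.021], [0.0, 0.0, 0.0, 1.0]] ['K', 'extrinsics']
top [[447.2, 0.0, 254.7], [0.0, 447.2, 194.2], [0.0, 0.0, 1.0]] [[-0.055, -0.998, -0.001, 22.196], [0.975, -0.054, 0.217, -573.194], [-0.217, 0.011, 0.976, -1015.548], [0.0, 0.0, 0.0, 1.0]] ['K', 'extrinsics']
{'t': 0.1, 'joints': array([ 1.14241273e+00,  4.91527065e-01,  1.55938437e+00,  7.70453514e-06,
        1.09170488e+00, -1.05589443e-01]), 'qvel': array([-0.0005452 , -0.00138011, -0.00111296, -0.00158556, -0.00018149,
        0.00035655]), 'tau': array([ 3.53855663e-03, -6.13618898e+01, -2.58608633e+01,  6.93782838e-02,
        4.70342883e-02, -6.03533181e-05]), 'eef_pos': array([198.14231448, 592.5351897 , 214.10434826]), 'tcp_rot': array([-3.14057541e+00, -1.14682524e-04,  2.81879488e+00]), 'ft_force': array([-0.74989068, -0.6499157 , -0.12937511]), 'moment': array([-0.01040061,  0.00924978, -0.00368545]), 'grip_force': 0.0, 'opening': 0.9978482087966982}
```

View pics/top0.png

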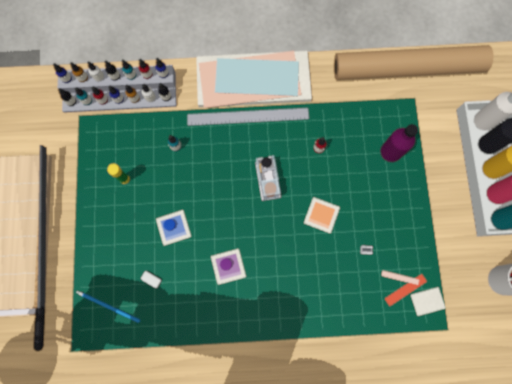

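View pics/scene0.png

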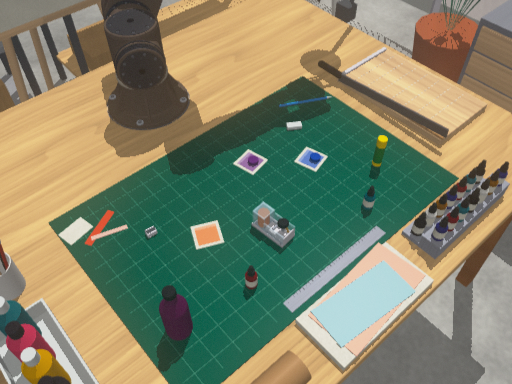

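Top view: the dispenser is at about (268,178), with its black cap at (266,161) and its outlet facing down the image. The orange card is at (322,215), blue at (173,227), violet at (228,266). The scene view shows the cap at (283,224) and the orange card at (207,235).

```bash
cat > h.py <<'E'
import cv2,numpy as np
from cell import env
def cal(n):
    c=env.get_calibration(n);return np.array(c["K"]),np.array(c["extrinsics"])
def ray(n,uv):
    K,E=cal(n);R=E[:3,:3];p=np.linalg.solve(K,[uv[0],uv[1],1.]);d=R.T@[p[0],-p[1],-p[2]];return -R.T@E[:3,3],d
def onz(n,uv,z):
    o,d=ray(n,uv);return o+d*(z-o[2])/d[2]
def proj(n,P):
    K,E=cal(n);p=E[:3,:3]@P+E[:3,3];q=K@[p[0],-p[1],-p[2]];return q[:2]/q[2]
def tri(a,b):
    A=[];B=[]
    for n,uv in(("top",a),("scene",b)):
        o,d=ray(n,uv);d/=np.linalg.norm(d);M=np.eye(3)-np.outer(d,d);A.append(M);B.append(M@o)
    return np.linalg.lstsq(np.vstack(A),np.hstack(B),rcond=None)[0]
def blobs(im,lo,hi,roi,amin=15):
    x0,y0,x1,y1=roi;m=cv2.inRange(cv2.cvtColor(im[y0:y1,x0:x1],cv2.COLOR_BGR2HSV),np.array(lo),np.array(hi))
    cs,_=cv2.findContours(m,cv2.RETR_EXTERNAL,cv2.CHAIN_APPROX_NONE)
    r=[]
    for c in cs:
        if cv2.contourArea(c)>=amin:
            M=cv2.moments(c);r.append((M["m10"]/M["m00"]+x0,M["m01"]/M["m00"]+y0,M["m00"],c+[x0,y0]))
    return sorted(r,key=lambda r:-r[2])
E
python3 - <<'E'
from h import *
t=cv2.imread("pics/top0.png");s=cv2.imread("pics/scene0.png")
for n,im,roi in(("top",t,(300,190,345,240)),("scene",s,(185,215,230,255))):
    for nm,lo,hi in (("orange",(5,90,120),(20,255,255)),("white+or",(0,0,150),(30,255,255))):
        for b in blobs(im,lo,hi,roi,40):
            print(n,nm,np.round(b[:3],1),onz(n,b[:2],3).round(1)); 
            rc=cv2.minAreaRect(np.array([onz(n,p[0],3)[:2] for p in b[3]],np.float32));print(rc)
for n,im,roi in(("top",t,(250,150,285,205)),("scene",s,(245,195,305,250))):
    for b in blobs(im,(0,0,0),(180,255,60),roi): print(n,"dark",np.round(b[:3],1),cv2.boundingRect(b[3]))
for n,im,roi in(("top",t,(100,190,260,290)),("scene",s,(230,140,330,180))):
    for nm,lo,hi in(("blue",(100,90,60),(125,255,255)),("violet",(126,40,50),(160,255,255))):
        for b in blobs(im,lo,hi,roi,30): print(n,nm,np.round(b[:3],1),onz(n,b[:2],3).round(1))
a=cv2.resize(t[145:225,240:350],None,fx=5,fy=5,interpolation=cv2.INTER_CUBIC)
b=cv2.resize(s[190:255,190:310],None,fx=5,fy=5,interpolation=cv2.INTER_CUBIC)[:200*2]
c=np.zeros((400,600,3),np.uint8);c[:b.shape[0],:b.shape[1]]=b[:, :600]
cv2.imwrite("pics/a.png",cv2.resize(np.hstack([a[:325],np.zeros((325,10,3),np.uint8)]),None,fx=1,fy=1));cv2.imwrite("pics/b.png",b)
E
```

```text
top orange [321.7 213.9 325.5] [ 526.7 -176.3    3. ]
((526.7904663085938, -176.25070190429688), (50.92483901977539, 45.57821273803711), 65.1601333618164)
top white+or [321.3 214.9 641.5] [ 524.1 -175.2    3. ]
((524.558837890625, -175.11134338378906), (67.85213470458984, 66.40621185302734), 65.40098571777344)
scene orange [206.8 234.5 334.5] [ 526.6 -174.     3. ]
((526.0416259765625, -173.63609313964844), (53.573631286621094, 50.584381103515625), 65.37345886230469)
scene white+or [206.7 234.4 554. ] [ 526.2 -174.1    3. ]
((524.6279907226562, -172.91213989257812), (67.63359069824219, 67.94817352294922), 65.31301879882812)
top dark [266.2 161.7  48.5] (262, 157, 9, 10)
scene dark [282.6 223.1  64.5] (278, 219, 11, 9)
top blue [172.5 226.1 277.5] [516.3 200.3   3. ]
top violet [227.6 265.4 336.5] [411.3  66.2   3. ]
scene blue [311.5 158.8 197.5] [517.4 202.    3. ]
scene violet [250.1 161.4 215. ] [410.7  67.3   3. ]
```

View pics/a.png

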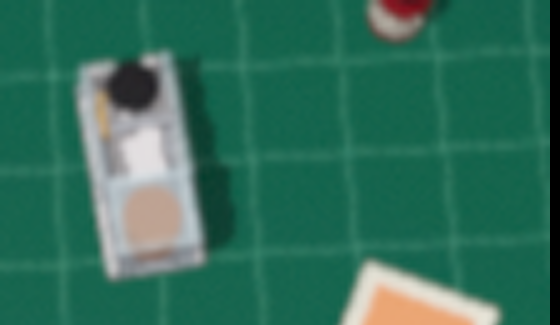

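View pics/b.png

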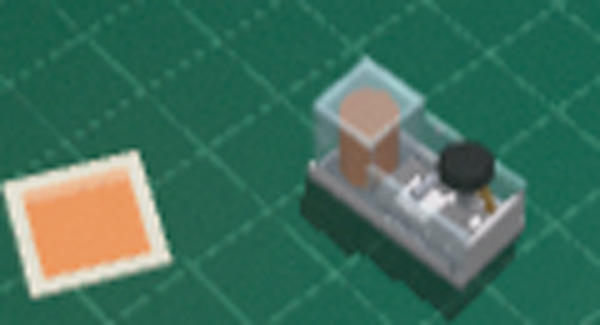

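Run:
```python
from h import *
ct=(266.6,162.2);cs=(283.4,222.2);mt=(270.6,188.4);ms=(263.8,211.8)
print(tri(ct,cs).round(1),onz("top",ct,66).round(1),onz("scene",cs,66).round(1))
print(tri(mt,ms).round(1),onz("top",mt,49).round(1),onz("scene",ms,49).round(1))
c=(onz("top",ct,66)+onz("scene",cs,66))/2;m=(onz("top",mt,49)+onz("scene",ms,49))/2
v=(c-m)[:2];L=np.hypot(*v);u=v/L;w=np.array([-u[1],u[0]]);th=np.degrees(np.arctan2(u[1],u[0]))
o=((c[:2]-62*u)+m[:2])/2
print("L",L,"yaw",th,"origin",o,"outlet",o-38.5*u,"plunger",o+62*u)
card=np.array([525.2,-174.5]);d=card-(o-38.5*u);print("to card",d,np.hypot(*d),np.degrees(np.arctan2(d[1],d[0])),"card in disp",u@(card-o),w@(card-o))
for n in("top",):
  for dx,dy,z in((-19,24,5),(-19,-24,5),(82,24,28),(82,-24,28)):
    p=proj(n,np.array([*(o+dx*u+dy*w),z]));print(((p-[240,145])*5).round())
```

```text
[653.9 -40.9  62.7] [651.2 -43.   66. ] [657.  -40.2  66. ]
[591.2 -47.1  47.3] [589.  -49.5  49. ] [593.7 -45.4  49. ]
L 63.029320943902114 yaw 5.323714968665668 origin [591.84834783 -47.40053821] outlet [553.51442219 -50.97267271] plunger [653.58090341 -41.64800993]
to card [ -28.31442219 -123.52732729] 126.73084506821347 -102.91008641350626 card in disp -78.15348525205678 -120.36738843668762
[105. 275.]
[198. 261.]
[75. 72.]
[169.  59.]
```

The cap top is at about (653.6,-41.6), the dispenser yaw is 5.3°, the outlet is at (553.5,-51) and the card is at (525,-174.5). The projected footprint matches the picture.

```bash
cat >> h.py <<'E'
def go(x,y,z,yaw_deg=None):
    s=env.state();r=s["tcp_rot"];p=s["eef_pos"]
    from scipy.spatial.transform import Rotation as Ro
    R=Ro.from_euler("xyz",r).as_matrix();d=R.T@(np.array([x,y,z])-p)
    a=0 if yaw_deg is None else -((yaw_deg-np.degrees(r[2])+180)%360-180)
    print("t",round(s["t"],2),"pos",p.round(1),"yaw",np.degrees(r[2]).round(1),"F",s["ft_force"].round(1),"shift",d.round(1),"turn",round(a,1))
E
python3 -c "
from h import *
go(653.6,-41.6,214,185.3)"
```

```text
t 0.1 pos [198.1 592.5 214.1] yaw 161.5 F [-0.7 -0.6 -0.1] shift [-6.331e+02 -4.569e+02  5.000e-01] turn -23.8
```

Emit:
step_arm --plan '[[[-633,-457,0,-23.8,-1],[-633,-457,0,-23.8,-1],[-633,-457,0,-23.8,-1],[-633,-457,0,-23.8,-1],[-633,-457,0,-23.8,-1],[-633,-457,0,-23.8,-1],[-633,-457,0,-23.8,-1],[-633,-457,0,-23.8,-1]]]'

```text
t: 0.77
eef_pos: [391.0, 323.5, 214.6]
tcp_rot: [-3.142, -0.0, -3.049]
ft_force: [0.3, 0.2, 0.1]
opening: 0.493
grip_force: 0.0
```

```bash
python3 -c "
from h import *
go(653.6,-41.6,214,185.3)"
```

```text
t 0.77 pos [391.  323.5 214.6] yaw -174.7 F [0.3 0.2 0.1] shift [-227.6 -387.8    0.6] turn 0.0
```

Emit:
step_arm --plan '[[[-228,-388,40,0,-1],[-228,-388,40,0,-1],[-228,-388,40,0,-1],[-228,-388,40,0,-1],[-228,-388,40,0,-1],[-228,-388,40,0,-1],[-228,-388,40,0,-1],[-228,-388,40,0,-1]]]'

```text
t: 1.43
eef_pos: [585.1, 53.8, 184.7]
tcp_rot: [3.141, -0.0, -3.049]
ft_force: [0.0, 1.0, -0.2]
opening: 0.009
grip_force: 0.0
```

```bash
python3 -c "
from h import *
go(653.6,-41.6,90,185.3)"
```

```text
t 1.43 pos [585.1  53.8 184.7] yaw -174.7 F [ 0.   1.  -0.2] shift [ -59.4 -101.3   94.7] turn -0.0
```

Emit:
step_arm --plan '[[[-59,-101,40,0,-1],[-59,-101,60,0,-1],[-59,-101,85,0,-1],[-59,-101,95,0,-1],[-59,-101,95,0,-1],[-59,-101,95,0,-1],[-59,-101,95,0,-1]]]'

```text
t: 2.02
eef_pos: [652.4, -38.6, 91.1]
tcp_rot: [3.142, 0.0, -3.049]
ft_force: [-0.3, 0.1, 0.5]
opening: 0.006
grip_force: 0.0
```

Run:
```python
from h import *
go(653.6,-41.6,69,185.3)
t=env.read_camera("top");s=env.read_camera("scene")
p=proj("scene",np.array([653.6,-41.6,66]));print(p)
a=cv2.resize(t[130:230,220:320],None,fx=4,fy=4,interpolation=2);b=cv2.resize(s[165:265,235:335],None,fx=4,fy=4,interpolation=2)
cv2.imwrite("pics/c.png",np.hstack([a,b]))
```

```text
t 2.02 pos [652.4 -38.6  91.1] yaw -174.7 F [-0.3  0.1  0.5] shift [-0.9 -3.1 22.1] turn 0.0
[281.97637341 221.6629715 ]
```

View pics/c.png

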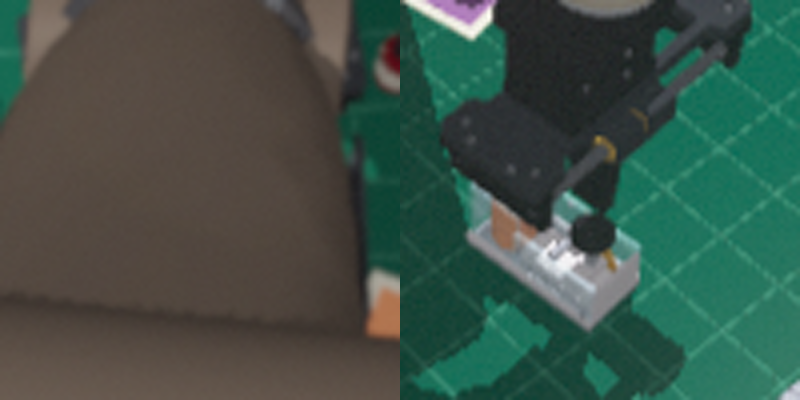

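The view shows the cap at crop (593,232), with one dark finger right above it at (600,190). A second dark prong is at (540,205). I'll check where the TCP projects before pressing.

Run:
```python
from h import *
p=env.state()["eef_pos"]
s=env.read_camera("scene")
b=cv2.resize(s[175:245,245:325],None,fx=8,fy=8,interpolation=2)
for d in(0,40,78):
    q=(proj("scene",p+[0,0,d])-[245,175])*8+4;print(q);cv2.circle(b,tuple(int(v) for v in q),4,(0,0,255),-1)
for dy in(-50,50):
    q=(proj("scene",p+[0,dy,78])-[245,175])*8+4;cv2.circle(b,tuple(int(v) for v in q),4,(255,255,0),-1)
b=cv2.convertScaleAbs(b,alpha=1.8,beta=20);cv2.imwrite("pics/d.png",b)
```

```text
[308.99179891 316.0102691 ]
[313.63745011 230.34815632]
[318.29325256 144.4988624 ]
```

View pics/d.png

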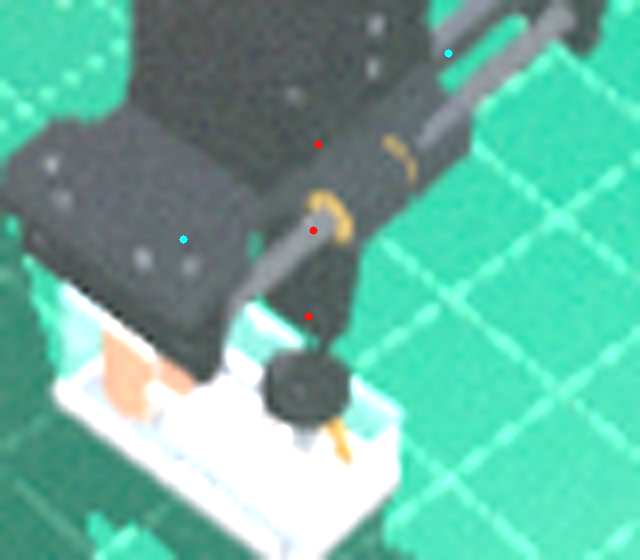

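The left prong is the gripper body's end plate, well above the table. The shut tip is above the cap. I'll centre it and press gently.

Emit:
step_arm --plan '[[[-1,-3,15,0,-1],[-1,-3,21,0,-1],[-1,-3,25,0,-1],[-1,-3,28,0,-1],[-1,-3,31,0,-1],[-1,-3,34,0,-1],[-1,-3,37,0,-1],[-1,-3,39,0,-1]]]'

```text
t: 2.83
eef_pos: [653.5, -41.6, 52.0]
tcp_rot: [3.141, 0.0, -3.049]
ft_force: [-3.6, 2.3, 8.9]
opening: 0.004
grip_force: 4.2
```

Emit:
step_arm --plan '[[[0,0,1,0,-1],[0,0,2,0,-1],[0,0,2.5,0,-1],[0,0,2.5,0,-1],[0,0,2.5,0,-1]]]'

```text
t: 3.25
eef_pos: [653.6, -41.6, 50.3]
tcp_rot: [3.141, 0.0, -3.049]
ft_force: [-5.7, 2.3, 12.7]
opening: 0.005
grip_force: 6.1
```

Emit:
step_arm --plan '[[[0,0,0.8,0,-1],[0,0,0.8,0,-1],[0,0,0.8,0,-1]]]'

```text
t: 3.5
eef_pos: [653.6, -41.6, 50.2]
tcp_rot: [3.141, 0.001, -3.049]
ft_force: [-8.4, 1.8, 18.4]
opening: 0.004
grip_force: 9.3
```

The plunger is on its stop: the force rises with almost no travel. Releasing slowly, then moving up and off to the side to look.

Emit:
step_arm --plan '[[[0,0,-3,0,-1],[0,0,-7,0,-1],[0,0,-11,0,-1],[0,0,-15,0,-1],[0,0,-20,0,-1],[0,0,-40,0,-1],[0,0,-70,0,-1],[0,0,-90,0,-1]]]'

```text
t: 4.17
eef_pos: [654.2, -42.4, 139.8]
tcp_rot: [-3.141, 0.001, -3.049]
ft_force: [0.8, -0.7, 0.3]
opening: 0.003
grip_force: 0.0
```

Emit:
step_arm --plan '[[[0,42,0,0,-1],[0,84,0,0,-1],[0,125,0,0,-1],[0,165,0,0,-1],[0,200,0,0,-1],[0,240,0,0,-1],[0,240,0,0,-1]]]'

```text
t: 4.75
eef_pos: [630.5, 202.8, 138.0]
tcp_rot: [3.14, 0.001, -3.045]
ft_force: [-1.1, 0.6, 0.6]
opening: 0.004
grip_force: 0.0
```

Run:
```python
from h import *
go(553,10,60,185.3)
t=env.read_camera("top");s=env.read_camera("scene")
for n,im,roi in(("top",t,(255,192,300,225)),("scene",s,(225,195,262,240))):
    for b in blobs(im,(5,90,90),(20,255,255),roi): print(n,np.round(b[:3],1),onz(n,b[:2],12).round(1),cv2.boundingRect(b[3]))
a=cv2.resize(t[140:230,230:330],None,fx=4,fy=4,interpolation=2);b=cv2.resize(s[185:275,200:300],None,fx=4,fy=4,interpolation=2)
cv2.imwrite("pics/e.png",np.hstack([a,b]))
```

```text
t 4.75 pos [630.5 202.8 138. ] yaw -174.4 F [-1.1  0.6  0.6] shift [  95.9 -184.5   77.7] turn 0.3
top [272.2 205.8 115.5] [552.5 -52.5  12. ] (266, 200, 13, 13)
scene [249.8 213.4  51.5] [553.  -56.3  12. ] (247, 208, 7, 12)
scene [259.6 221.   19.5] [587.2 -53.6  12. ] (258, 217, 4, 10)
```

View pics/e.png

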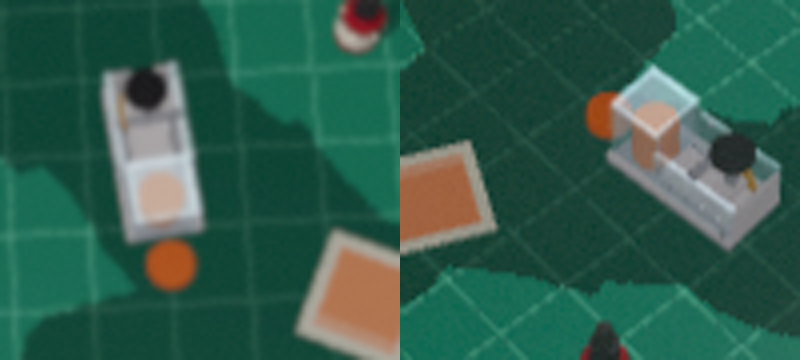

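The top view shows the cake lying free at about (272,206), world ≈ (553,-52), just as expected. The cap is up and the stack has dropped. Next, going to the cake's left side.

```bash
python3 -c "
from h import *
go(548,-11,60,185.3)"
```

```text
t 4.85 pos [631.3 198.1 137.8] yaw -174.5 F [ 0.1 -1.3 -0.4] shift [ 102.8 -200.3   77.8] turn 0.2
```

Emit:
step_arm --plan '[[[102,-204,20,0,-1],[102,-204,20,0,-1],[102,-204,20,0,-1],[102,-204,20,0,-1],[102,-204,40,0,-1],[102,-204,78,0,-1],[102,-204,78,0,-1],[102,-204,78,0,-1]]]'

```text
t: 5.52
eef_pos: [547.1, -18.6, 57.7]
tcp_rot: [3.141, -0.004, -3.053]
ft_force: [0.0, 1.2, 0.0]
opening: 0.006
grip_force: 0.0
```

```bash
python3 -c "
from h import *
go(548,-12,7,185.3)"
```

```text
t 5.52 pos [547.1 -18.6  57.7] yaw -174.9 F [0.  1.2 0. ] shift [-1.7  6.4 50.7] turn -0.2
```

Emit:
step_arm --plan '[[[0,3,0,0,-1],[0,3,0,0,-1],[0,3,20,0,-1],[0,3,35,0,-1],[0,3,45,0,-1],[0,3,45,0,-1]]]'

```text
t: 6.02
eef_pos: [548.4, -12.1, 14.1]
tcp_rot: [3.141, -0.001, -3.048]
ft_force: [-0.8, 0.1, -0.6]
opening: 0.008
grip_force: 0.0
```

```bash
python3 -c "
from h import *
go(548,-12,7,185.3)"
```

```text
t 6.02 pos [548.4 -12.1  14.1] yaw -174.6 F [-0.8  0.1 -0.6] shift [0.4 0.1 7.1] turn 0.1
```

Emit:
step_arm --plan '[[[0,0,4,0,-1],[0,0,7,0,-1],[0,0,7,0,-1],[0,-4,7,0,-1],[0,-8,7,0,-1],[0,-11,7,0,-1],[0,-14,7,0,-1],[0,-17,7,0,-1]]]'

```text
t: 6.68
eef_pos: [550.2, -30.2, 8.0]
tcp_rot: [3.142, 0.0, -3.049]
ft_force: [-0.2, -0.1, 0.5]
opening: -0.0
grip_force: 0.0
```

Emit:
step_arm --plan '[[[0,-3,0,0,-1],[0,-7,0,0,-1],[0,-11,0,0,-1],[0,-15,0,0,-1],[0,-19,0,0,-1],[0,-23,0,0,-1],[0,-27,0,0,-1],[0,-30,0,0,-1]]]'

```text
t: 7.35
eef_pos: [553.0, -60.1, 7.8]
tcp_rot: [3.142, 0.0, -3.049]
ft_force: [0.6, 0.1, -0.3]
opening: 0.002
grip_force: 0.1
```

Emit:
step_arm --plan '[[[0,-3,0,0,-1],[0,-7,0,0,-1],[0,-11,0,0,-1],[0,-15,0,0,-1],[0,-18,0,0,-1],[0,-20,0,0,-1],[0,-20,0,0,-1]]]'

```text
t: 7.93
eef_pos: [554.8, -79.9, 7.8]
tcp_rot: [3.142, 0.0, -3.049]
ft_force: [-0.4, -1.0, 0.9]
opening: 0.004
grip_force: 0.0
```

Run:
```python
from h import *
go(548,-12,7,185.3)
t=env.read_camera("top");s=env.read_camera("scene")
for n,im,roi in(("top",t,(255,192,305,240)),("scene",s,(215,195,262,240))):
    for b in blobs(im,(5,90,60),(20,255,255),roi): print(n,np.round(b[:3],1),onz(n,b[:2],12).round(1),cv2.boundingRect(b[3]))
a=cv2.resize(t[160:250,245:345],None,fx=4,fy=4,interpolation=2);b=cv2.resize(s[185:275,190:290],None,fx=4,fy=4,interpolation=2)
cv2.imwrite("pics/f.png",np.hstack([a,b]))
```

```text
t 7.93 pos [554.8 -79.9   7.8] yaw -174.7 F [-0.4 -1.   0.9] shift [ 0.5 68.2  0.8] turn -0.0
scene [237.7 225.2 108.5] [ 560.8 -102.6   12. ] (232, 219, 13, 13)
scene [216.4 234.6  27. ] [ 547.9 -159.8   12. ] (215, 225, 5, 15)
scene [259.6 221.   19.5] [587.2 -53.6  12. ] (258, 217, 4, 10)
```

View pics/f.png

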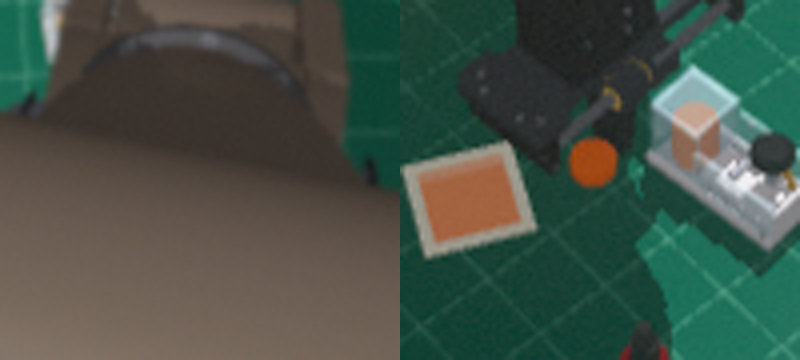

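The scene view shows the cake at crop (593,162), clear of the dispenser and ahead of the fingertip. Pushing another 35 mm leaves room for a cradle push from behind.

Emit:
step_arm --plan '[[[0,-3,0,0,-1],[0,-8,0,0,-1],[0,-13,0,0,-1],[0,-18,0,0,-1],[0,-23,0,0,-1],[0,-28,0,0,-1],[0,-32,0,0,-1],[0,-35,0,0,-1]]]'

```text
t: 8.7
eef_pos: [558.0, -115.0, 7.8]
tcp_rot: [3.142, 0.0, -3.049]
ft_force: [-0.1, -0.1, 0.1]
opening: 0.003
grip_force: 0.1
```

Emit:
step_arm --plan '[[[0,0,0,0,-1],[0,10,0,0,-1],[0,18,-20,0,-1],[0,20,-60,0,-1],[0,20,-70,0,-0.6],[0,20,-70,0,-0.6]]]'

```text
t: 9.2
eef_pos: [557.3, -93.7, 80.6]
tcp_rot: [-3.14, 0.005, -3.048]
ft_force: [-0.9, -0.3, 0.4]
opening: 0.095
grip_force: 0.0
```

Run:
```python
from h import *
s=env.read_camera("scene")
for b in blobs(s,(5,90,60),(20,255,255),(200,205,262,250)): print(np.round(b[:3],1),onz("scene",b[:2],9).round(1),cv2.boundingRect(b[3]))
c=np.array([561,-141.]);T=np.array([525.2,-174.5]);d=(T-c);L=np.hypot(*d);d/=L;p=c-37*d;print(L,p,np.degrees(np.arctan2(d[1],d[0])))
go(*p,75,np.degrees(np.arctan2(d[1],d[0])));print(env.state()["opening"])
```

```text
[208.5 234.2 286. ] [ 532.2 -172.4    9. ] (200, 224, 20, 21)
[227.6 233.8 110. ] [ 562.6 -136.6    9. ] (222, 228, 12, 13)
[259.6 221.   19.5] [585.5 -52.2   9. ] (258, 217, 4, 10)
49.029480927295126 [ 588.0163986  -115.71929181] -136.90089378035864
t 9.25 pos [556.6 -93.8  78.9] yaw -174.7 F [ 0.2  0.7 -0.4] shift [-29.3 -24.8   4. ] turn -37.8
0.13583174090837222
```

Emit:
step_arm --plan '[[[-29,-24,0,-7,-0.6],[-29,-24,0,-14,-0.6],[-29,-24,0,-21,-0.6],[-29,-24,0,-28,-0.6],[-29,-24,0,-35,-0.6],[-29,-24,0,-37.8,-0.6],[-29,-24,0,-37.8,-0.6],[-29,-24,0,-37.8,-0.6]]]'

```text
t: 9.92
eef_pos: [586.7, -115.3, 76.6]
tcp_rot: [3.14, -0.001, -2.391]
ft_force: [-0.3, -0.0, 0.8]
opening: 0.197
grip_force: 0.0
```

Run:
```python
from h import *
go(588.5,-114.5,7.5,-137);print(env.state()["opening"])
```

```text
t 9.92 pos [ 586.7 -115.3   76.6] yaw -137.0 F [-0.3 -0.   0.8] shift [-1.9 -0.7 69.1] turn -0.0
0.1974956039620141
```

Emit:
step_arm --plan '[[[-2,-1,30,0,-0.6],[-2,-1,55,0,-0.6],[-2,-1,66,0,-0.6],[-2,-1,69,0,-0.6],[-2,-1,69,0,-0.6],[1,-1,69,0,-0.6],[5,-1,69,0,-0.6],[9,-1,69,0,-0.6]]]'

```text
t: 10.58
eef_pos: [581.5, -122.9, 9.9]
tcp_rot: [-3.14, 0.001, -2.389]
ft_force: [0.1, 0.0, 0.0]
opening: 0.197
grip_force: 0.1
```

Emit:
step_arm --plan '[[[4,0,0,0,-0.6],[8,0,0,0,-0.6],[12,0,0,0,-0.6],[16,0,0,0,-0.6],[20,0,0,0,-0.6],[24,0,0,0,-0.6],[28,0,0,0,-0.6],[31,0,0,0,-0.6]]]'

```text
t: 11.25
eef_pos: [558.5, -143.7, 8.8]
tcp_rot: [-3.141, -0.001, -2.391]
ft_force: [0.4, -0.2, -0.6]
opening: 0.203
grip_force: 0.1
```

Run:
```python
from h import *
go(541.2,-159.5,7.5,-137)
s=env.read_camera("scene")
b=cv2.resize(s[195:270,170:270],None,fx=6,fy=6,interpolation=2);cv2.imwrite("pics/g.png",b)
```

```text
t 11.25 pos [ 558.5 -143.7    8.8] yaw -137.0 F [ 0.4 -0.2 -0.6] shift [23.5  0.2  1.3] turn 0.0
```

View pics/g.png

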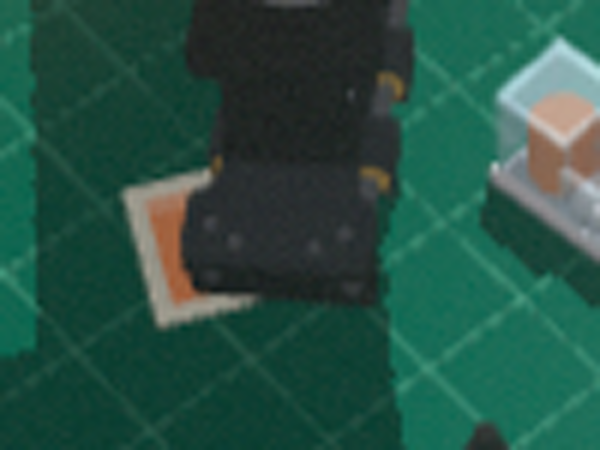

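The gripper body hides the cake at crop (270,240), so I'll finish the push by 23 mm, back off, lift and look.

Emit:
step_arm --plan '[[[4,0,0,0,-0.6],[8,0,0,0,-0.6],[12,0,0,0,-0.6],[16,0,0,0,-0.6],[19,0,0,0,-0.6],[22,0,0,0,-0.6],[23,0,0,0,-0.6],[23,0,0,0,-0.6]]]'

```text
t: 11.97
eef_pos: [543.1, -155.7, 8.7]
tcp_rot: [-3.136, -0.012, -2.396]
ft_force: [0.6, 0.3, 0.1]
opening: 0.199
grip_force: 0.0
```

Emit:
step_arm --plan '[[[-5,0,0,0,-0.6],[-15,0,0,0,-0.6],[-25,0,-10,0,-0.6],[-25,0,-50,0,-0.6],[-25,0,-90,0,-0.6],[-25,0,-130,0,-0.6],[-25,0,-160,0,-0.6],[-25,0,-160,0,-0.6]]]'

```text
t: 12.63
eef_pos: [565.2, -136.4, 174.6]
tcp_rot: [-3.127, -0.007, -2.395]
ft_force: [0.1, -0.4, 0.1]
opening: 0.203
grip_force: 0.0
```

Run:
```python
from h import *
go(541.2,-159.5,170,-137)
s=env.read_camera("scene")
for nm,lo,hi in(("all",(0,0,90),(30,255,255)),("cake",(5,190,60),(20,255,255))):
  for b in blobs(s,lo,hi,(185,212,232,256)): print(nm,np.round(b[:3],1),onz("scene",b[:2],9).round(1),cv2.boundingRect(b[3]))
b=cv2.resize(s[175:275,170:300],None,fx=6,fy=6,interpolation=2);cv2.imwrite("pics/i.png",b)
```

```text
t 12.63 pos [ 565.2 -136.4  174.6] yaw -137.2 F [ 0.1 -0.4  0.1] shift [33.3 -0.5  4.8] turn -0.2
all [206.7 234.4 555.5] [ 529.9 -176.1    9. ] (191, 221, 33, 28)
cake [207.5 232.9  95.5] [ 527.6 -171.9    9. ] (202, 228, 12, 11)
```

View pics/i.png

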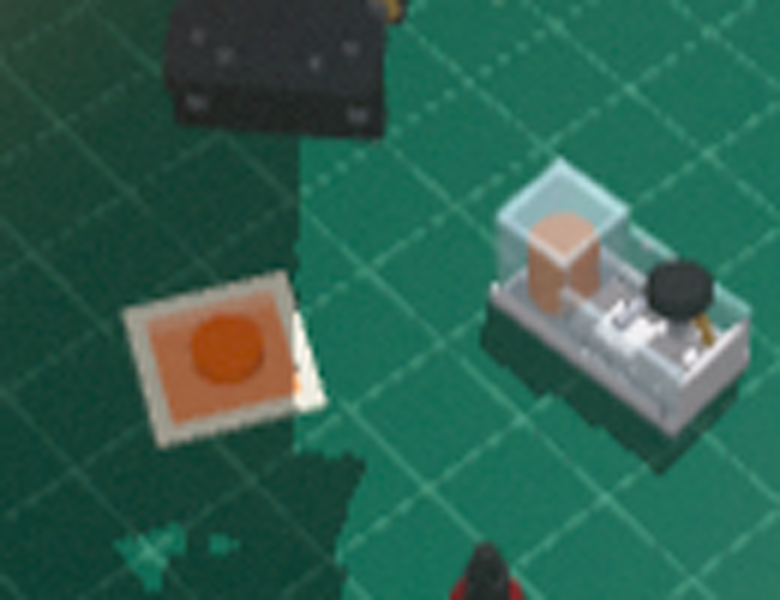

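The picture shows the cake at crop (228,348), wholly inside the orange patch and about 3 mm from the card's centre. The cap is up, three cakes are in the magazine, and the arm is clear.

```bash
python3 -c "
from cell import env
print(env.job_done())"
```

```text
the job is handed in; nothing more can be done
None
```

I pressed the plunger once and slid the single orange cake onto the orange card, about 3 mm from its centre in the last picture. The job is handed in, but no verdict was returned.

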